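# Find the weak card clip on the key shelf and re-clip its card

## Task

One of the three spring clips that hold the door cards on the key shelf has gone weak. Give each of the three cards an upward tug, enough to draw its clip up to the stop and feel how hard it grips, and leave the clip drawn up, taking no card out until all three have been tried and never pulling so hard that a clip's post is drawn out of its foot (keep below 15 N). Then pull the card out of the weak clip and press it, upright and below 25 N so that its post is not driven down, fully home in the empty spare clip, leaving everything else on the shelf alone.

Things in the scene. Friction and masses are not known exactly. Their poses are not given: they have to be found in the camera images.
- card_p: Rigid upright card in a loaded clip (all three alike, 25 g): white plate 4 mm thick (its x), 54 mm wide (its y), 72 mm tall, topped by a grey grip bar 10 mm thick and 54 mm wide, 72 to 90 mm above the bottom. Grip the bar across its 10 mm from above, fingertips at least 55 mm above the card's bottom. Origin: middle of its bottom edge; z up along the card.
- seat_p (a point): Where the card's bottom rests in a loaded clip: middle of the ledge, 30 mm above the shelf, 38 mm once the clip has shifted up. x along the card's thickness, y along its width, z up. A card is free once its bottom is 34 mm above the seat. Pulled up, the weak clip's card starts to slide at 2 to 6 N; the two good clips hold to 20 N at least. Letters and looks tell nothing of strength.
- ride_p (a joint): Clip of seat_p and card_p. How far it has shifted up on its slotted mount (m): 0 at the lower stop, its start, 0.008 at the upper stop. About 2 N of pull on the card draws the clip up, and it stays where left: a tugged card first rises 8 mm with its clip; only then is the jaws' grip felt.
- card_q: Rigid upright card in a loaded clip (all three alike, 25 g): white plate 4 mm thick (its x), 54 mm wide (its y), 72 mm tall, topped by a grey grip bar 10 mm thick and 54 mm wide, 72 to 90 mm above the bottom. Grip the bar across its 10 mm from above, fingertips at least 55 mm above the card's bottom. Origin: middle of its bottom edge; z up along the card.
- seat_q (a point): Where the card's bottom rests in a loaded clip: middle of the ledge, 30 mm above the shelf, 38 mm once the clip has shifted up. x along the card's thickness, y along its width, z up. A card is free once its bottom is 34 mm above the seat. Pulled up, the weak clip's card starts to slide at 2 to 6 N; the two good clips hold to 20 N at least. Letters and looks tell nothing of strength.
- ride_q (a joint): Clip of seat_q and card_q. How far it has shifted up on its slotted mount (m): 0 at the lower stop, its start, 0.008 at the upper stop. About 2 N of pull on the card draws the clip up, and it stays where left: a tugged card first rises 8 mm with its clip; only then is the jaws' grip felt.
- card_r: Rigid upright card in a loaded clip (all three alike, 25 g): white plate 4 mm thick (its x), 54 mm wide (its y), 72 mm tall, topped by a grey grip bar 10 mm thick and 54 mm wide, 72 to 90 mm above the bottom. Grip the bar across its 10 mm from above, fingertips at least 55 mm above the card's bottom. Origin: middle of its bottom edge; z up along the card.
- seat_r (a point): Where the card's bottom rests in a loaded clip: middle of the ledge, 30 mm above the shelf, 38 mm once the clip has shifted up. x along the card's thickness, y along its width, z up. A card is free once its bottom is 34 mm above the seat. Pulled up, the weak clip's card starts to slide at 2 to 6 N; the two good clips hold to 20 N at least. Letters and looks tell nothing of strength.
- ride_r (a joint): Clip of seat_r and card_r. How far it has shifted up on its slotted mount (m): 0 at the lower stop, its start, 0.008 at the upper stop. About 2 N of pull on the card draws the clip up, and it stays where left: a tugged card first rises 8 mm with its clip; only then is the jaws' grip felt.
- seat_spare (a point): Seat of the empty spare clip, a good one, screwed tight (does not shift): middle of its ledge, 30 mm above the shelf, axes as the other seats. Jaws as in the others, 3 mm apart when empty; flared mouth 48 mm above the seat, about 10 mm wide. Pushing a card in takes up to 20 N at the jaws, then some 6 to 10 N; at the ledge the force rises sharply. The jaws give sideways and centre the card.
- snail: Bystander, to be left alone: white ceramic snail figurine, 62 x 28 mm, 45 mm tall; origin at the middle of its underside.
- peg: Bystander, to be left alone: wooden clothes peg lying flat, 74 x 12 mm, 17 mm tall; origin at the middle of its underside.
- keys: Bystander, to be left alone: steel key ring with two keys lying flat, about 135 mm long, 5 mm tall; origin at the middle of its underside.
- glasses_case: Bystander, to be left alone: red glasses case, 60 x 162 mm (its y), 39 mm tall; origin at the middle of its underside.
- tape: Bystander, to be left alone: black tape measure, 60 x 32 mm, 58 mm tall; origin at the middle of its underside.
- bowl: Bystander, to be left alone: blue ceramic bowl, 100 mm across, 40 mm tall; origin at the middle of its underside.
- bell_top (a point): Top of the press button (24 mm across) on the white doorbell receiver, a flat box 85 x 130 mm, 34 mm tall, fixed to the shelf: leave alone.
- bell (a joint): Travel of that doorbell button, 0 released, 0.004 m fully pressed.
- post_p (a joint): How far the post of the clip of card_p has been drawn up out of its foot (m), 0 at the start, up to 0.012; the clamped post holds a pull of 15 N on the card and slips beyond about 16 N: overloaded. It must stay at 0.
- post_q (a joint): How far the post of the clip of card_q has been drawn up out of its foot (m), 0 at the start, up to 0.012; the clamped post holds a pull of 15 N on the card and slips beyond about 16 N: overloaded. It must stay at 0.
- post_r (a joint): How far the post of the clip of card_r has been drawn up out of its foot (m), 0 at the start, up to 0.012; the clamped post holds a pull of 15 N on the card and slips beyond about 16 N: overloaded. It must stay at 0.
- post_spare (a joint): How far the post of the spare clip has been driven down into its foot (m), 0 at the start, up to 0.012; it holds a push of 25 N and slips beyond about 28 N: rammed. It must stay at 0.
- clip_spare: The empty spare steel spring clip, 64 x 52 mm foot fixed to the shelf; the three loaded clips are built alike. Two sprung jaws, 46 mm wide, press on a card from both sides from 4 to 34 mm above the seat; flared lips end 48 mm above it. The jaws give sideways. Origin: middle of the foot's underside; axes as the seat's.

How it is judged:
By the outcome, as a careful person would: the job done as asked, in the order asked, and still so for the second after the job is handed in, with the robot touching nothing.
It also fails if it takes over 67 s, if anything falls off the work surface, if the arm or the gripper's body presses on something with over 40 N, if the wrist force passes 120 N, or if a joint passes its speed limit or range.

## Robot

A 6-joint arm with a two-finger parallel gripper is mounted at the origin on the work surface. World frame = base frame: x ahead of the robot, y to its left, z up, the work surface at z = 0. Lengths are in m, angles in rad, forces in N, time in s.
With the tool pointing down it reaches from about 0.25 to 0.725 m from the base axis. Payload 4 kg.
Tool frame: the origin (TCP) lies midway between the tips of the shut fingers; the grasp point (between the pads) lies 19 mm behind it; z points along the fingers, y is the direction in which the jaws open and shut (so a half turn about z gives the same grasp; the last joint's range is limited). The gripper opens to 85 mm and grips with 20 to 120 N. Pads are 22 mm wide; open, the fingers measure 114 mm over their backs; the gripper's body (76 mm by 85 mm) begins 54 mm behind the grasp point. The pads swing forward as they close: fully open they stand 13 mm farther back than shut.
Start: joints at [1.253, 0.241, 0.005, 1.335, 0, 1.571], TCP at [0.156, 0.475, 0.231] pointing down, gripper open.
Joint ranges: [-2.72, 2.72], [-1.05, 1.87], [-1.09, 1.28], [-1.99, 2.15], [-1.42, 1.44], [-3.14, 3.14]. Speed limits (rad/s): [2.79, 2.79, 3.14, 3.14, 3.14, 3.14].

## Interface

Orientations are given as a unit quaternion [x, y, z, w].
In Python, from workcell import get_obs, camera, camera_model, job_done, masks_of gives the robot as it stands.
- The arm moves only by the tool jog_arm, never from a script. Its argument "deltas" is a list that holds one entry, the list of rows, each a list of 7 numbers: the shift along the tool's x, y, z in mm, then the turn, a rotation vector about the tool's x, y, z in degrees, then the finger opening in mm, from 0 to 85.4. A call has 1 to 5 rows; each row shifts and turns the pose as measured when the row begins, along the tool's axes as they then stand; what a row does not reach is not made up. A row lasts 1/10 s, in which the tool goes at most 50 mm and 8.59 degrees, less where a joint would pass 70% of its speed; a pose out of reach is approached as far as the arm can. A call with a gripper value outside its range is refused whole. The fingers move at their own pace and stop on an object; the grip force is fixed at half the most. Time passes only in rows, so rows that do not move let the fingers close. It gives the time, the measured TCP pose, the force and the opening at its end, in the units of the state.
- get_obs(): the state, without advancing time (a new reading comes with each control period).
- camera(name): name is "scene" or "side" or "wrist"; returns the picture (480x640x3 uint8, red, green, blue); there is no depth.
- camera_model(name): a dict with "fovy" (degrees; the focal length in pixels is half the picture's height over the tangent of half this angle, whatever the lens; pixels are square), "cx", "cy" (the principal point, pixels), "k1" (the pictures are not rectified: a ray, as slopes to the right and down, at radius r is drawn at 1 + k1 r^2 times it, then the intrinsics apply), "pose" (4x4, takes a point from camera to world coordinates); the wrist camera has in their place "T_tool_cam" (4x4, takes a point from camera to tool coordinates, whose origin is the TCP and whose axes are the flange's). Camera axes: x right, y down, z forward; pixel columns grow to the right and rows downward; lengths in m; the calibration is good to about 2 mm. A picture is of the moment at which its call begins: read the wrist's pose just before it. camera_model takes no time and is no camera call.
- job_done(): hands the job in, once; it reports no verdict.
Trained networks look in the newest picture that a camera, given by its name, has taken for a name from the list of things; names that differ only in an ending like _2 or _b are one class to them, and where a whole thing is asked for, a point or a joint stands for the part that bears it (a point fixed in the world has none). Each returns a list of dicts, best first, with "conf" (0 to 1); they miss things now and then, are a little off and sometimes report something else, mostly with a low value. They report only what shows in the picture. A call takes as long as a camera call.
- masks_of(target, camera): "pixels" (480x640 bool, what is visible of it) and "at" ([column, row] in pixels, amid what is visible of it).
The state is a dict: "clock": time; "joint_pos": joint angles; "joint_vel": joint speeds; "tau": joint torques, N m; "eef_pos": TCP position; "tool_rot": TCP orientation; "ft_force": force on the tool from outside, world axes, zero at the start; "ft_torque": the same for the moment, N m; "grip_width": finger opening in m.
Only numpy, scipy, OpenCV 4.12 (cv2) and the standard library are available. Lean on these libraries where they do the work, as an engineer would, in place of code of your own. Each camera call takes 0.05 s, during which the arm holds its last target. There are 200 camera calls.

## Working session

There is one attempt and no reset: what is moved stays moved. The work goes in short steps, Python scripts to look and compute and a tool call to move; the robot and the scene stay as the last step left them, time stands still between calls to the robot, and variables do not carry over. Pictures are saved under pics/ and viewed, about 8 in all and at most 12, crops included, and the job is handed in when it is done.

Besides the shell and the picture viewer there is one more tool, called after "Request:" by a JSON object that holds its "api" and its "payload". jog_arm: Moves the arm, as the interface text tells. Its arguments: {"type":"object","properties":{"deltas":{"type":"array"}},"required":["deltas"]}

```bash
mkdir -p pics; ls
cat > h.py <<'E'
import numpy as np, cv2
from workcell import *
from scipy.spatial.transform import Rotation as R
def snap(n,f):
    im=camera(n); cv2.imwrite('pics/'+f,im[:,:,::-1]); return im
def model(n,obs=None):
    m=camera_model(n)
    if 'pose' in m: T=np.array(m['pose'])
    else:
        o=obs or get_obs(); W=np.eye(4); W[:3,:3]=R.from_quat(o['tool_rot']).as_matrix(); W[:3,3]=o['eef_pos']; T=W@np.array(m['T_tool_cam'])
    f=240/np.tan(np.radians(m['fovy'])/2)
    K=np.array([[f,0,m['cx']],[0,f,m['cy']],[0,0,1.]]); return K,m['k1'],T
def ray(M,p):
    K,k1,T=M; u=cv2.undistortPoints(np.array([[p]],float),K,np.array([k1,0,0,0.]))[0,0]
    return T[:3,3],T[:3,:3]@np.array([u[0],u[1],1])
def atz(M,p,z):
    o,d=ray(M,p); return o+d*(z-o[2])/d[2]
def tri(L):
    A=0;b=0
    for M,p in L:
        o,d=ray(M,p); d=d/np.linalg.norm(d); P=np.eye(3)-np.outer(d,d); A=A+P; b=b+P@o
    return np.linalg.solve(A,b)
def proj(M,X):
    K,k1,T=M; C=np.linalg.inv(T); r,_=cv2.Rodrigues(C[:3,:3])
    return cv2.projectPoints(np.atleast_2d(np.array(X,float)),r,C[:3,3],K,np.array([k1,0,0,0.]))[0][:,0]
E
python3 - <<'E'
from h import *
o=get_obs(); print({k:np.round(v,3) for k,v in o.items()})
for n in ['scene','side','wrist']:
    snap(n,n+'0.png'); print(n,np.round(model(n)[2],3).tolist(),camera_model(n)['fovy'])
    if n!='wrist':
        for t in ['card_p','card_q','card_r','clip_spare']:
            print(t,[(np.round(d['at']).tolist(),round(d['conf'],2),int(d['pixels'].sum())) for d in masks_of(t,n)])
E
```

```text
pics
{'clock': np.float64(0.0), 'joint_pos': array([ 1.253,  0.241,  0.004,  1.335, -0.   ,  1.571]), 'joint_vel': array([-0.   ,  0.   , -0.   , -0.   , -0.001, -0.001]), 'tau': array([-1.0000e-03, -3.7232e+01,  2.5241e+01,  1.7000e-02,  0.0000e+00,
        0.0000e+00]), 'eef_pos': array([0.156, 0.474, 0.23 ]), 'tool_rot': array([ 0.158,  0.987, -0.001, -0.   ]), 'ft_force': array([-0.134,  1.053, -0.182]), 'ft_torque': array([0.035, 0.032, 0.026]), 'grip_width': np.float64(0.085)}
scene [[0.771, 0.544, -0.331, 0.926], [0.637, -0.667, 0.386, -0.331], [-0.011, -0.509, -0.861, 0.931], [0.0, 0.0, 0.0, 1.0]] 49.36384295552134
card_p [([248.0, 277.0], 0.92, 476), ([159.0, 302.0], 0.66, 607), ([299.0, 216.0], 0.65, 507), ([390.0, 142.0], 0.53, 75), ([304.0, 237.0], 0.34, 411)]
card_q [([248.0, 277.0], 0.92, 476), ([159.0, 302.0], 0.66, 607), ([299.0, 216.0], 0.65, 507), ([390.0, 142.0], 0.53, 75), ([304.0, 237.0], 0.34, 411)]
card_r [([248.0, 277.0], 0.92, 476), ([159.0, 302.0], 0.66, 607), ([299.0, 216.0], 0.65, 507), ([390.0, 142.0], 0.53, 75), ([304.0, 237.0], 0.34, 411)]
clip_spare [([343.0, 185.0], 0.94, 851), ([342.0, 343.0], 0.32, 886)]
side [[0.951, -0.233, 0.202, 0.459], [-0.309, -0.71, 0.633, -0.447], [-0.004, -0.665, -0.747, 0.684], [0.0, 0.0, 0.0, 1.0]] 56.38675652386118
card_p [([281.0, 400.0], 0.95, 508), ([284.0, 229.0], 0.58, 214), ([312.0, 295.0], 0.58, 250)]
card_q [([281.0, 400.0], 0.95, 508), ([284.0, 229.0], 0.58, 214), ([312.0, 295.0], 0.58, 250)]
card_r [([281.0, 400.0], 0.95, 508), ([284.0, 229.0], 0.58, 214), ([312.0, 295.0], 0.58, 250)]
clip_spare [([253.0, 204.0], 0.81, 893)]
wrist [[0.312, 0.917, 0.249, 0.095], [0.95, -0.302, -0.081, 0.496], [0.001, 0.262, -0.965, 0.374], [0.0, 0.0, 0.0, 1.0]] 61.095610426446925
```

View pics/scene0.png

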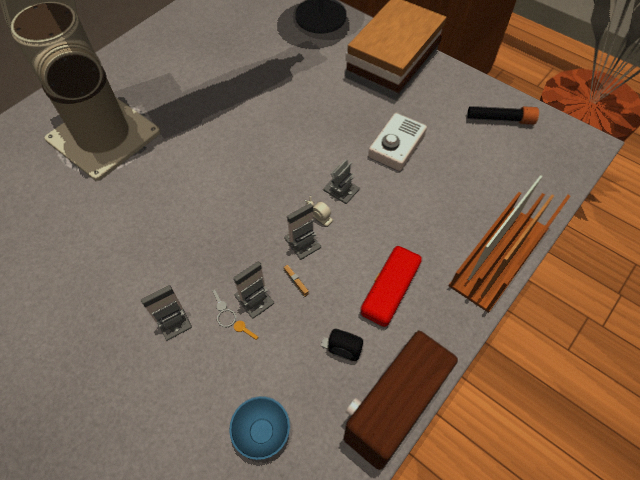

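View pics/side0.png

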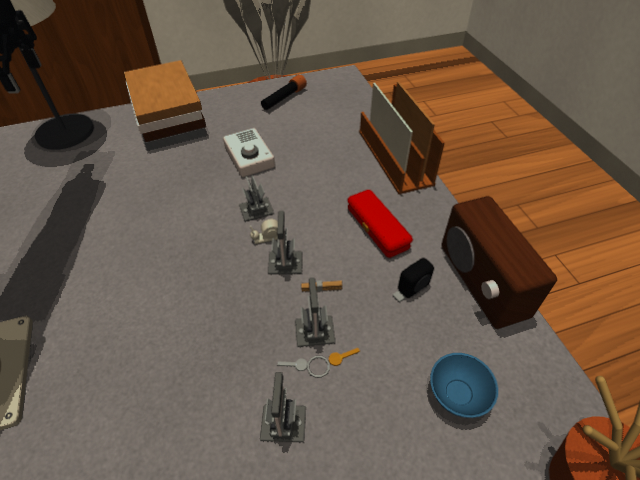

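The scene view shows the three cards at about (165,310), (252,288) and (302,232), with the spare at (342,183). In the side view they are at (281,405), (313,310) and (284,245), with the spare at (256,203). I'll zoom in on both views to pick out the bar corners.

Run:
```python
import cv2,numpy as np
a=cv2.imread('pics/scene0.png')[150:350,130:370]; cv2.imwrite('pics/sc.png',cv2.resize(a,None,fx=3,fy=3,interpolation=2))
b=cv2.imread('pics/side0.png'); p=[cv2.resize(b[y:y+145,235:355],None,fx=3.3,fy=3.3,interpolation=2) for y in (170,310)]
cv2.imwrite('pics/sd.png',np.hstack(p))
```

```text
(no output)
```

View pics/sc.png

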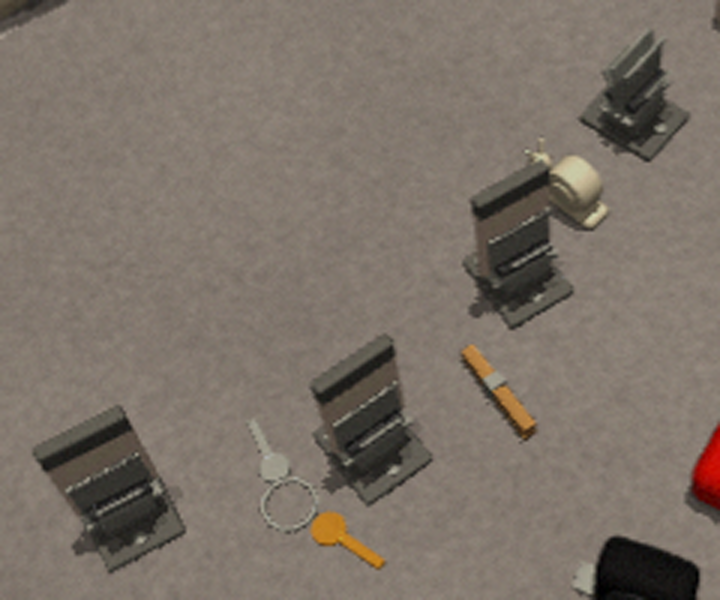

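View pics/sd.png

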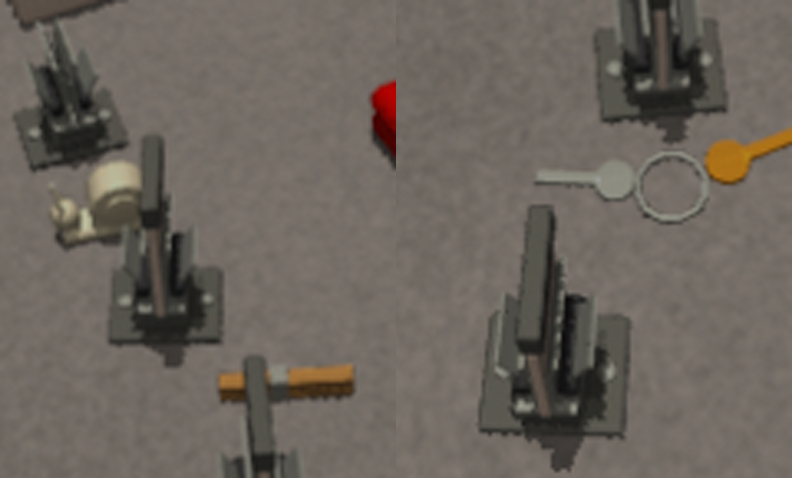

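Run:
```python
from h import *
S,D=model('scene'),model('side')
s=lambda x,y:(x/3+130,y/3+150)
L=lambda x,y:(x/3.3+235,y/3.3+170)
Q=lambda x,y:((x-396)/3.3+235,y/3.3+310)
print('ends 1',tri([(S,s(122,410)),(D,Q(540,208))]),tri([(S,s(36,454)),(D,Q(530,320))]))
print('2 far',tri([(S,s(390,340)),(D,L(257,357))]))
print('3',tri([(S,s(545,167)),(D,L(153,138))]),tri([(S,s(474,200)),(D,L(151,195))]))
for n,f,c in [('1',Q,[(480,430),(626,437),(632,315),(487,315)]),('2',Q,[(603,118),(725,108),(715,20),(595,32)]),('3',L,[(108,341),(221,341),(222,268),(118,268)]),('sp',L,[(30,168),(127,145),(112,95),(14,117)])]:
    P=np.array([atz(D,f(*p),.004) for p in c]); e=(P[1]-P[0])+(P[2]-P[3]); g=P[2]-P[1]+P[3]-P[0]
    print(n,P.mean(0).round(4),'xdir',np.degrees(np.arctan2(e[1],e[0])).round(1),np.degrees(np.arctan2(-g[0],g[1])).round(1),(np.linalg.norm(e)/2).round(3),(np.linalg.norm(g)/2).round(3))
for n,c in [('sp',[(580,118),(648,160),(690,117),(620,80)])]:
    P=np.array([atz(S,s(*p),.004) for p in c]);print(n,P.mean(0),P.round(3).tolist())
```

```text
ends 1 [ 0.47910489 -0.19022928  0.11900057] [ 0.46536769 -0.23823305  0.12764239]
2 far [ 0.56734532 -0.0589507   0.11938524]
3 [0.55758116 0.09570426 0.1167423 ] [0.54473426 0.04343889 0.13002571]
1 [ 0.471  -0.2152  0.004 ] xdir -19.2 -18.1 0.065 0.052
2 [ 0.5603 -0.0843  0.004 ] xdir -12.3 -12.1 0.062 0.05
3 [0.5511 0.0731 0.004 ] xdir -18.2 -18.3 0.063 0.053
sp [0.5282 0.228  0.004 ] xdir 0.1 -0.3 0.064 0.048
sp [0.53063619 0.227846   0.004     ] [[0.5, 0.203, 0.004], [0.561, 0.205, 0.004], [0.561, 0.254, 0.004], [0.501, 0.249, 0.004]]
```

```bash
cat >> h.py <<'E'
def plan(xyz,yaw,grip,n=None):
    """rows to target TCP xyz, tool down with tool y at world yaw (deg, mod 180)"""
    o=get_obs(); p=o['eef_pos']; r=R.from_quat(o['tool_rot'])
    y=np.radians(yaw); best=None
    for s in (1,-1):
        ty=s*np.array([np.cos(y),np.sin(y),0]); tz=np.array([0,0,-1.]); G=R.from_matrix(np.c_[np.cross(ty,tz),ty,tz])
        v=(r.inv()*G).as_rotvec()
        if best is None or np.linalg.norm(v)<np.linalg.norm(best): best=v
    d=np.array(xyz)-p; n=n or int(max(1,np.ceil(np.linalg.norm(d)/.048),np.ceil(np.degrees(np.linalg.norm(best))/8.4)))
    for i in range(n):
        ri=r*R.from_rotvec(best*i/n)
        print([float(a) for a in np.r_[np.round(ri.inv().apply(d/n)*1000,1),np.round(np.degrees(best)/n,2),grip]],end=',\n')
def st():
    o=get_obs(); t=R.from_quat(o['tool_rot']).as_matrix(); print('t',round(float(o['clock']),2),o['eef_pos'].round(4),'yaw y',np.degrees(np.arctan2(t[1,1],t[0,1])).round(2),'tilt',t[:2,2].round(4),'F',o['ft_force'].round(2),'M',o['ft_torque'].round(2),'w',round(float(o['grip_width']),4))
E
python3 -c "
from h import *
plan([.551,.072,.19],-18,40)"
```

```text
[-41.7, -21.6, 3.4, -0.0, 0.0, 7.48, 40.0],
[-44.2, -16.0, 3.4, -0.0, 0.0, 7.48, 40.0],
[-45.9, -10.1, 3.4, -0.0, 0.0, 7.48, 40.0],
[-46.8, -4.0, 3.4, -0.0, 0.0, 7.48, 40.0],
[-47.0, 2.1, 3.4, -0.0, 0.0, 7.48, 40.0],
[-46.3, 8.2, 3.4, -0.0, 0.0, 7.48, 40.0],
[-44.8, 14.1, 3.4, -0.0, 0.0, 7.48, 40.0],
[-42.6, 19.9, 3.4, -0.0, 0.0, 7.48, 40.0],
[-39.7, 25.2, 3.4, -0.0, 0.0, 7.48, 40.0],
[-36.0, 30.2, 3.4, -0.0, 0.0, 7.48, 40.0],
[-31.8, 34.6, 3.4, -0.0, 0.0, 7.48, 40.0],
[-27.0, 38.5, 3.4, -0.0, 0.0, 7.48, 40.0],
```

Request:
{"api": "jog_arm", "payload": {"deltas": [[[-42,-22,3,0,0,7.5,40],[-44,-16,3,0,0,7.5,40],[-46,-10,3,0,0,7.5,40],[-47,-4,3,0,0,7.5,40],[-47,2,3,0,0,7.5,40]]]}}

```text
clock: 1.05
eef_pos: [0.3217, 0.3063, 0.2159]
tool_rot: [0.472, 0.882, 0.003, -0.0]
ft_force: [1.0, 1.2, 0.1]
grip_width: 0.0399
```

Request:
{"api": "jog_arm", "payload": {"deltas": [[[-46,8,3,0,0,7.5,40],[-45,14,3,0,0,7.5,40],[-43,20,3,0,0,7.5,40],[-40,25,3,0,0,7.5,40],[-36,30,3,0,0,7.5,40]]]}}

```text
clock: 1.55
eef_pos: [0.4878, 0.1261, 0.2014]
tool_rot: [0.74, 0.673, 0.005, -0.001]
ft_force: [-0.3, 1.3, -0.7]
grip_width: 0.0399
```

```bash
python3 -c "
from h import *
st();plan([.551,.072,.19],-18,40)"
```

```text
t 1.55 [0.4878 0.1261 0.2014] yaw y -5.39 tilt [0.0061 0.0078] F [-0.3   1.34 -0.65] M [0.07 0.   0.01] w 0.0399
[-24.0, 34.0, 5.7, 0.13, -0.26, 6.3, 40.0],
[-20.1, 36.4, 5.7, 0.13, -0.26, 6.3, 40.0],
```

Request:
{"api": "jog_arm", "payload": {"deltas": [[[-24,34,6,0.1,-0.3,6.3,40],[-20,36,6,0.1,-0.3,6.3,40],[0,0,0,0,0,0,40]]]}}

```text
clock: 1.85
eef_pos: [0.556, 0.0643, 0.1884]
tool_rot: [0.815, 0.58, 0.0, 0.002]
ft_force: [-0.4, 0.4, 0.3]
grip_width: 0.0401
```

Run:
```python
from h import *
st(); o=get_obs(); im=snap('wrist','w3.png'); M=model('wrist',o)
for t in ['card_p','clip_spare']:
    print(t,[(np.round(d['at']).tolist(),round(d['conf'],2),int(d['pixels'].sum())) for d in masks_of(t,'wrist')])
c,s=np.cos(np.radians(-18.2)),np.sin(np.radians(-18.2)); P=np.array([.551,.072,0])
q=[P+np.array([c*a-s*b,s*a+c*b,z]) for z in (.12,.102) for a in(-.005,.005) for b in (-.027,.027)]
print(proj(M,q).round(0).tolist())
```

```text
t 1.85 [0.556  0.0643 0.1884] yaw y -19.11 tilt [ 0.0026 -0.0028] F [-0.4   0.4   0.28] M [-0.    0.02 -0.02] w 0.0401
card_p [([306.0, 242.0], 0.75, 1936), ([374.0, 391.0], 0.75, 1402), ([390.0, 407.0], 0.6, 93), ([210.0, 25.0], 0.49, 4791), ([319.0, 212.0], 0.47, 2372)]
clip_spare [([207.0, 25.0], 0.76, 4762)]
[[298.0, 295.0], [294.0, 199.0], [315.0, 295.0], [313.0, 199.0], [299.0, 284.0], [296.0, 194.0], [316.0, 283.0], [314.0, 194.0]]
```

View pics/w3.png

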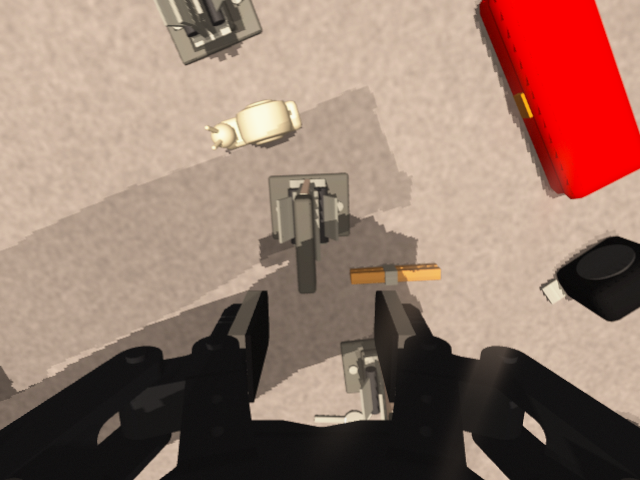

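The bar shows at columns 298–314, rows 197–293, which matches the predicted projection to within about 2 px. Going down on card 3.

```bash
python3 -c "
from h import *
plan([.551,.072,.135],-18.2,40);print();plan([.551,.072,.095],-18.2,40)"
```

```text
[1.7, -1.5, 27.3, 0.04, 0.02, -0.25, 40.0],
[1.7, -1.5, 27.3, 0.04, 0.02, -0.25, 40.0],

[1.8, -1.5, 47.3, 0.04, 0.02, -0.25, 40.0],
[1.7, -1.5, 47.3, 0.04, 0.02, -0.25, 40.0],
```

Request:
{"api": "jog_arm", "payload": {"deltas": [[[3.4,-3,27,0,0,-0.5,40],[0,0,25,0,0,0,40],[0,0,0,0,0,0,40]]]}}

```text
clock: 2.3
eef_pos: [0.5495, 0.0756, 0.1391]
tool_rot: [0.808, 0.589, 0.002, 0.001]
ft_force: [-0.9, 0.8, -0.5]
grip_width: 0.0402
```

```bash
python3 -c "
from h import *
st();plan([.551,.072,.095],-18.2,40)"
```

```text
t 2.3 [0.5495 0.0756 0.1391] yaw y -17.77 tilt [0.0049 0.0003] F [-0.87  0.75 -0.51] M [-0.05  0.02 -0.01] w 0.0402
[-3.1, 2.4, 44.1, 0.26, -0.1, 0.43, 40.0],
```

Request:
{"api": "jog_arm", "payload": {"deltas": [[[-3,2.4,22,0.3,0,0.4,40],[0,0,20,0,0,0,40],[0,0,0,0,0,0,40],[0,0,0,0,0,0,40]]]}}

```text
clock: 2.7
eef_pos: [0.5507, 0.0768, 0.1026]
tool_rot: [0.807, 0.59, 0.003, 0.0]
ft_force: [0.8, -0.3, -0.6]
grip_width: 0.0397
```

```bash
python3 -c "
from h import *
st();camera('wrist');st();plan([.551,.072,.095],-18.2,40)"
```

```text
t 2.7 [0.5507 0.0768 0.1026] yaw y -17.67 tilt [0.0059 0.0035] F [ 0.82 -0.34 -0.56] M [ 0.01 -0.04 -0.01] w 0.0397
t 2.75 [0.5508 0.0768 0.1027] yaw y -17.67 tilt [0.006  0.0037] F [0.1  0.23 0.08] M [-0.03  0.04  0.  ] w 0.0401
[-4.6, 1.7, 7.7, 0.26, -0.31, 0.53, 40.0],
```

Request:
{"api": "jog_arm", "payload": {"deltas": [[[-5.5,2,9,0.3,-0.3,0.6,40],[0,0,0,0,0,0,5],[0,0,0,0,0,0,5],[0,0,0,0,0,0,5],[0,0,0,0,0,0,5]]]}}

```text
clock: 3.25
eef_pos: [0.5508, 0.072, 0.0969]
tool_rot: [0.81, 0.587, 0.001, -0.001]
ft_force: [0.4, 1.0, -2.3]
grip_width: 0.0088
```

```bash
python3 -c "
from h import *
st();camera('wrist');st()"
```

```text
t 3.25 [0.5508 0.072  0.0969] yaw y -18.18 tilt [0.0004 0.0026] F [ 0.36  1.05 -2.31] M [0.09 0.03 0.22] w 0.0088
t 3.3 [0.5509 0.0719 0.0969] yaw y -18.18 tilt [0.0006 0.0025] F [-1.26  0.86  1.31] M [0.13 0.43 0.27] w 0.0086
```

Request:
{"api": "jog_arm", "payload": {"deltas": [[[0,0,-2,0,0,0,5],[0,0,-2,0,0,0,5],[0,0,-2,0,0,0,5]]]}}

```text
clock: 3.6
eef_pos: [0.5508, 0.0719, 0.1022]
tool_rot: [0.81, 0.587, 0.001, -0.001]
ft_force: [-1.1, 0.1, -1.9]
grip_width: 0.0089
```

Request:
{"api": "jog_arm", "payload": {"deltas": [[[0,0,-1,0,0,0,5]]]}}

```text
clock: 3.7
eef_pos: [0.5508, 0.072, 0.1032]
tool_rot: [0.81, 0.587, 0.001, -0.001]
ft_force: [-1.4, 1.9, -0.7]
grip_width: 0.009
```

Request:
{"api": "jog_arm", "payload": {"deltas": [[[0,0,-1,0,0,0,5]]]}}

```text
clock: 3.8
eef_pos: [0.5508, 0.072, 0.1042]
tool_rot: [0.81, 0.587, 0.001, -0.001]
ft_force: [-1.1, 0.8, -2.9]
grip_width: 0.0088
```

Request:
{"api": "jog_arm", "payload": {"deltas": [[[0,0,-0.6,0,0,0,5]]]}}

```text
clock: 3.9
eef_pos: [0.5509, 0.072, 0.1049]
tool_rot: [0.81, 0.587, 0.001, -0.001]
ft_force: [-1.0, 0.6, -2.0]
grip_width: 0.0084
```

Request:
{"api": "jog_arm", "payload": {"deltas": [[[0,0,-0.6,0,0,0,5]]]}}

```text
clock: 4.0
eef_pos: [0.5505, 0.072, 0.105]
tool_rot: [0.81, 0.587, 0.0, -0.001]
ft_force: [0.2, 0.7, -7.7]
grip_width: 0.009
```

Request:
{"api": "jog_arm", "payload": {"deltas": [[[0,0,-0.6,0,0,0,5]]]}}

```text
clock: 4.1
eef_pos: [0.5503, 0.072, 0.1049]
tool_rot: [0.81, 0.587, -0.0, -0.002]
ft_force: [0.4, 0.8, -6.8]
grip_width: 0.0089
```

Request:
{"api": "jog_arm", "payload": {"deltas": [[[0,0,-0.8,0,0,0,5]]]}}

```text
clock: 4.2
eef_pos: [0.5501, 0.072, 0.105]
tool_rot: [0.81, 0.587, -0.0, -0.002]
ft_force: [1.0, 2.0, -9.3]
grip_width: 0.009
```

Request:
{"api": "jog_arm", "payload": {"deltas": [[[0,0,-0.8,0,0,0,5]]]}}

```text
clock: 4.3
eef_pos: [0.5499, 0.0721, 0.105]
tool_rot: [0.81, 0.587, -0.001, -0.002]
ft_force: [1.5, 1.8, -10.2]
grip_width: 0.0087
```

Card 3's clip held 10 N at the upper stop with no slide, so it is good. I'll release it and move to card 2.

Request:
{"api": "jog_arm", "payload": {"deltas": [[[0,0,0.3,0,0,0,5],[0,0,0,0,0,0,40],[0,0,0,0,0,0,40],[0,0,-40,0,0,0,40],[0,0,-45,0,0,0,40]]]}}

```text
clock: 4.8
eef_pos: [0.5478, 0.0703, 0.1888]
tool_rot: [0.811, 0.586, -0.005, -0.003]
ft_force: [0.1, 0.1, 0.4]
grip_width: 0.04
```

```bash
python3 -c "
from h import *
st();plan([.5605,-.084,.18],-12.2,40)"
```

```text
t 4.8 [0.5478 0.0703 0.1888] yaw y -18.31 tilt [-0.0113 -0.001 ] F [0.1  0.12 0.45] M [ 0.03 -0.08 -0.03] w 0.04
[-35.6, 15.1, 2.2, -0.15, 0.06, -1.53, 40.0],
[-36.0, 14.2, 2.2, -0.15, 0.06, -1.53, 40.0],
[-36.4, 13.2, 2.2, -0.15, 0.06, -1.53, 40.0],
[-36.7, 12.2, 2.2, -0.15, 0.06, -1.53, 40.0],
```

Request:
{"api": "jog_arm", "payload": {"deltas": [[[-36,15,2,-0.15,0,-1.5,40],[-36,14,2,-0.15,0,-1.5,40],[-36,13,2,-0.15,0,-1.5,40],[-37,12,2,-0.15,0,-1.5,40],[0,0,0,0,0,0,40]]]}}

```text
clock: 5.3
eef_pos: [0.5688, -0.0889, 0.197]
tool_rot: [0.777, 0.63, 0.009, 0.012]
ft_force: [0.8, 0.7, -0.8]
grip_width: 0.0402
```

Run:
```python
from h import *
camera('wrist'); st(); o=get_obs(); im=snap('wrist','w2.png'); M=model('wrist',o)
c,s=np.cos(np.radians(-12.2)),np.sin(np.radians(-12.2)); P=np.array([.5605,-.084,0])
q=proj(M,[P+np.array([c*a-s*b,s*a+c*b,.12]) for a,b in ((-.005,-.027),(.005,-.027),(.005,.027),(-.005,.027))])
print(q.round(0).tolist()); cv2.polylines(im,[q.round().astype(int)],True,(0,255,0))
cv2.imwrite('pics/w2c.png',cv2.resize(im[120:320,210:410,::-1],None,fx=3,fy=3,interpolation=2))
plan([.5605,-.084,.135],-12.2,40)
```

```text
t 5.35 [ 0.5688 -0.087   0.1972] yaw y -11.85 tilt [ 0.029  -0.0053] F [-0.59  0.48  0.45] M [ 0.02 -0.01 -0.04] w 0.04
[[291.0, 297.0], [308.0, 296.0], [308.0, 205.0], [290.0, 205.0]]
[-0.2, -5.0, 30.9, 0.82, -0.04, 0.23, 40.0],
[-0.2, -4.6, 30.9, 0.82, -0.04, 0.23, 40.0],
```

View pics/w2c.png

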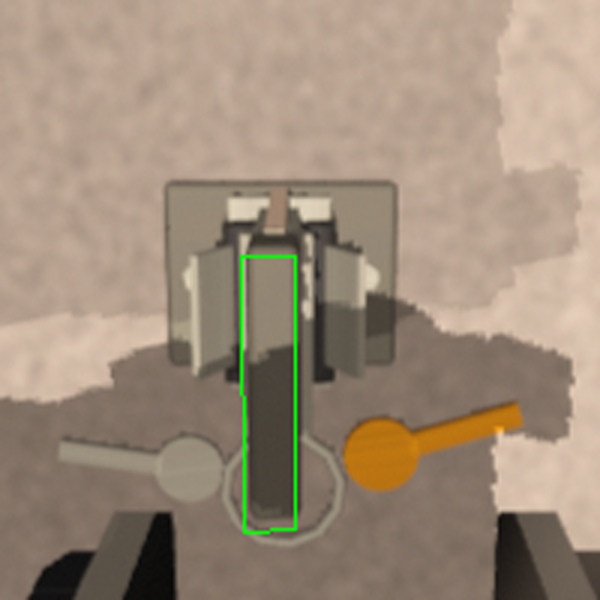

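The predicted outline sits about 4 px (2 mm) toward the gripper from the real bar and is aligned sideways. I'll set card 2 to (0.561, −0.082).

Request:
{"api": "jog_arm", "payload": {"deltas": [[[0,-4.8,30,0.9,0,0.3,40],[0,-4.8,30,0.9,0,0.2,40],[0,0,0,0,0,0,40]]]}}

```text
clock: 5.7
eef_pos: [0.5622, -0.0812, 0.1388]
tool_rot: [0.778, 0.628, 0.002, 0.0]
ft_force: [-0.6, -0.2, 0.8]
grip_width: 0.0399
```

```bash
python3 -c "
from h import *
camera('wrist');st();plan([.561,-.082,.095],-12.2,40,2)"
```

```text
t 5.75 [ 0.5637 -0.0813  0.141 ] yaw y -12.13 tilt [0.0071 0.0015] F [-0.53  0.37  0.57] M [-0.01  0.01 -0.04] w 0.0401
[-0.7, -1.4, 23.0, 0.19, -0.09, 0.03, 40.0],
[-0.6, -1.3, 23.0, 0.19, -0.09, 0.03, 40.0],
```

Request:
{"api": "jog_arm", "payload": {"deltas": [[[-1,-1.8,23,0.2,0,0,40],[-0.6,-1.5,23,0.2,0,0,40],[0,0,0,0,0,0,40]]]}}

```text
clock: 6.05
eef_pos: [0.5649, -0.0799, 0.1005]
tool_rot: [0.777, 0.63, 0.005, 0.003]
ft_force: [1.4, 0.6, -0.6]
grip_width: 0.0399
```

```bash
python3 -c "
from h import *
camera('wrist');st();plan([.561,-.082,.095],-12.2,40,1)"
```

```text
t 6.1 [ 0.5663 -0.08    0.1024] yaw y -11.9 tilt [0.0143 0.0013] F [ 0.15 -0.39 -0.55] M [ 0.   -0.03 -0.02] w 0.0401
[-3.1, -4.9, 7.3, 0.79, -0.24, 0.3, 40.0],
```

Request:
{"api": "jog_arm", "payload": {"deltas": [[[-3,-4.9,7,0.8,-0.2,0.3,40],[0,0,0,0,0,0,40]]]}}

```text
clock: 6.3
eef_pos: [0.5631, -0.0816, 0.0989]
tool_rot: [0.778, 0.628, 0.002, 0.002]
ft_force: [-0.4, 0.4, -0.9]
grip_width: 0.0401
```

```bash
python3 -c "
from h import *
st();plan([.561,-.082,.095],-12.2,40,1)"
```

```text
t 6.3 [ 0.5631 -0.0816  0.0989] yaw y -12.15 tilt [ 0.0049 -0.0002] F [-0.41  0.37 -0.92] M [-0.03  0.04 -0.01] w 0.0401
[-0.8, -2.0, 3.9, 0.28, -0.05, 0.05, 40.0],
```

Request:
{"api": "jog_arm", "payload": {"deltas": [[[-0.8,-2.8,5,0.4,0,0,40],[0,0,0,0,0,0,5],[0,0,0,0,0,0,5],[0,0,0,0,0,0,5],[0,0,0,0,0,0,5]]]}}

```text
clock: 6.8
eef_pos: [0.5612, -0.082, 0.0964]
tool_rot: [0.778, 0.628, 0.001, -0.0]
ft_force: [-0.2, 0.4, -1.1]
grip_width: 0.0088
```

Request:
{"api": "jog_arm", "payload": {"deltas": [[[0,0,-2,0,0,0,5],[0,0,-2,0,0,0,5]]]}}

```text
clock: 7.0
eef_pos: [0.5608, -0.0819, 0.0996]
tool_rot: [0.778, 0.628, 0.0, -0.001]
ft_force: [0.6, 0.6, -2.0]
grip_width: 0.0093
```

Request:
{"api": "jog_arm", "payload": {"deltas": [[[0,0,-1.5,0,0,0,5]]]}}

```text
clock: 7.1
eef_pos: [0.5608, -0.0819, 0.101]
tool_rot: [0.778, 0.628, 0.0, -0.001]
ft_force: [-0.9, -0.5, -2.6]
grip_width: 0.0089
```

Request:
{"api": "jog_arm", "payload": {"deltas": [[[0,0,-1,0,0,0,5],[0,0,-1,0,0,0,5]]]}}

```text
clock: 7.3
eef_pos: [0.5609, -0.0819, 0.103]
tool_rot: [0.778, 0.628, 0.0, -0.001]
ft_force: [0.8, -0.1, -1.4]
grip_width: 0.0088
```

Request:
{"api": "jog_arm", "payload": {"deltas": [[[0,0,-0.6,0,0,0,5],[0,0,-0.6,0,0,0,5]]]}}

```text
clock: 7.5
eef_pos: [0.5609, -0.0819, 0.1043]
tool_rot: [0.778, 0.628, 0.0, -0.001]
ft_force: [0.6, -0.2, -1.7]
grip_width: 0.009
```

Request:
{"api": "jog_arm", "payload": {"deltas": [[[0,0,-0.6,0,0,0,5]]]}}

```text
clock: 7.6
eef_pos: [0.5605, -0.0819, 0.1045]
tool_rot: [0.778, 0.628, -0.0, -0.001]
ft_force: [0.7, 0.4, -7.3]
grip_width: 0.0086
```

Request:
{"api": "jog_arm", "payload": {"deltas": [[[0,0,-0.6,0,0,0,5]]]}}

```text
clock: 7.7
eef_pos: [0.5603, -0.0818, 0.1045]
tool_rot: [0.778, 0.628, -0.0, -0.001]
ft_force: [1.6, 0.1, -7.4]
grip_width: 0.009
```

Request:
{"api": "jog_arm", "payload": {"deltas": [[[0,0,-0.8,0,0,0,5]]]}}

```text
clock: 7.8
eef_pos: [0.5602, -0.0818, 0.1045]
tool_rot: [0.778, 0.628, -0.0, -0.002]
ft_force: [0.7, 1.2, -9.9]
grip_width: 0.0088
```

Request:
{"api": "jog_arm", "payload": {"deltas": [[[0,0,-0.8,0,0,0,5]]]}}

```text
clock: 7.9
eef_pos: [0.5602, -0.0818, 0.1045]
tool_rot: [0.778, 0.628, -0.001, -0.002]
ft_force: [2.3, -0.5, -10.6]
grip_width: 0.0093
```

Request:
{"api": "jog_arm", "payload": {"deltas": [[[0,0,0.3,0,0,0,5],[0,0,0,0,0,0,40],[0,0,0,0,0,0,40],[0,0,-40,0,0,0,40],[0,0,-40,0,0,0,40]]]}}

```text
clock: 8.4
eef_pos: [0.5571, -0.0817, 0.1834]
tool_rot: [0.778, 0.628, -0.004, -0.005]
ft_force: [1.1, -0.8, -0.3]
grip_width: 0.04
```

```bash
python3 -c "
from h import *
st();plan([.472,-.2145,.18],-18.5,40)"
```

```text
t 8.4 [ 0.5571 -0.0817  0.1834] yaw y -12.17 tilt [-0.0126  0.0028] F [ 1.07 -0.79 -0.35] M [-0.01 -0.02  0.01] w 0.04
[-36.9, -13.8, 1.0, -0.18, 0.01, 1.58, 40.0],
[-37.3, -12.8, 1.0, -0.18, 0.01, 1.58, 40.0],
[-37.6, -11.7, 0.9, -0.18, 0.01, 1.58, 40.0],
[-38.0, -10.7, 0.9, -0.18, 0.01, 1.58, 40.0],
```

Card 2's clip also held 10 N without sliding. Card 1 still has to be tried.

Request:
{"api": "jog_arm", "payload": {"deltas": [[[-37,-14,0,0,0,1.6,40],[-37,-13,0,0,0,1.6,40],[-38,-12,0,0,0,1.6,40],[-38,-11,0,0,0,1.6,40],[0,0,0,0,0,0,40]]]}}

```text
clock: 8.9
eef_pos: [0.4754, -0.219, 0.1972]
tool_rot: [0.812, 0.584, 0.003, 0.005]
ft_force: [0.3, 0.4, 0.0]
grip_width: 0.0398
```

Run:
```python
from h import *
camera('wrist'); camera('wrist'); st(); o=get_obs(); im=snap('wrist','w1.png'); M=model('wrist',o)
a0=np.radians(-18.5);c,s=np.cos(a0),np.sin(a0); P=np.array([.472,-.2145,0])
q=proj(M,[P+np.array([c*a-s*b,s*a+c*b,.12]) for a,b in ((-.005,-.027),(.005,-.027),(.005,.027),(-.005,.027))])
print(q.round(0).tolist()); cv2.polylines(im,[q.round().astype(int)],True,(0,255,0))
cv2.imwrite('pics/w1c.png',cv2.resize(im[120:320,210:410,::-1],None,fx=3,fy=3,interpolation=2))
plan([.472,-.2145,.135],-18.5,40)
```

```text
t 9.0 [ 0.4774 -0.2164  0.197 ] yaw y -18.32 tilt [ 0.0127 -0.0034] F [ 0.29  0.34 -0.35] M [-0.   -0.03  0.04] w 0.04
[[299.0, 299.0], [316.0, 299.0], [316.0, 207.0], [298.0, 207.0]]
[-0.4, -3.3, 30.8, 0.36, -0.03, 0.14, 40.0],
[-0.4, -3.1, 30.8, 0.36, -0.03, 0.14, 40.0],
```

View pics/w1c.png

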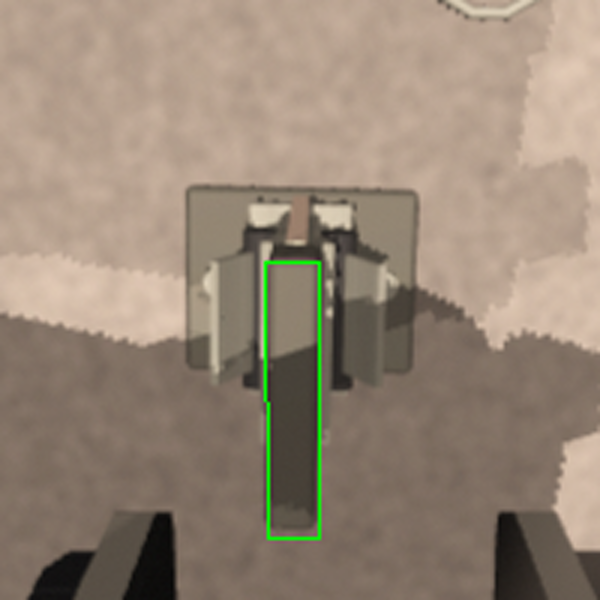

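The outline is sideways-aligned and about 2 mm too near, so card 1 is at about (0.4725, −0.2125).

Request:
{"api": "jog_arm", "payload": {"deltas": [[[1,-3,30,0.4,0,0.1,40],[1,-3,30,0.4,0,0.1,40],[0,-1,15,0,0,0,40],[0,0,8,0,0,0,40],[0,0,0,0,0,0,40]]]}}

```text
clock: 9.55
eef_pos: [0.478, -0.2063, 0.1131]
tool_rot: [0.808, 0.589, 0.002, 0.001]
ft_force: [-1.0, 0.0, 0.5]
grip_width: 0.0399
```

```bash
python3 -c "
from h import *
camera('wrist');st();plan([.4725,-.2125,.096],-18.5,40,1)"
```

```text
t 9.6 [ 0.4785 -0.2065  0.1139] yaw y -17.79 tilt [0.0059 0.0002] F [-0.05 -0.15 -0.37] M [ 0.06 -0.02  0.05] w 0.0401
[-7.6, -4.0, 17.8, 0.32, -0.12, 0.71, 40.0],
```

Request:
{"api": "jog_arm", "payload": {"deltas": [[[-7.6,-4,10,0.3,-0.1,0.7,40],[0,0,8,0,0,0,40],[0,0,0,0,0,0,40]]]}}

```text
clock: 9.9
eef_pos: [0.4742, -0.2131, 0.0968]
tool_rot: [0.811, 0.585, 0.001, 0.002]
ft_force: [-0.5, -0.0, -0.4]
grip_width: 0.0398
```

```bash
python3 -c "
from h import *
st();plan([.4725,-.2125,.096],-18.5,40,1)"
```

```text
t 9.9 [ 0.4742 -0.2131  0.0968] yaw y -18.46 tilt [ 0.0042 -0.0018] F [-0.5  -0.04 -0.35] M [ 0.05  0.03 -0.03] w 0.0398
[0.1, -1.8, 0.8, 0.26, 0.02, 0.04, 40.0],
```

Request:
{"api": "jog_arm", "payload": {"deltas": [[[0,-2.4,1.5,0.3,0,0,40],[0,0,0,0,0,0,5],[0,0,0,0,0,0,5],[0,0,0,0,0,0,5],[0,0,0,0,0,0,5]]]}}

```text
clock: 10.4
eef_pos: [0.4719, -0.2129, 0.096]
tool_rot: [0.812, 0.584, -0.0, 0.0]
ft_force: [-0.4, -0.2, -2.3]
grip_width: 0.0088
```

Request:
{"api": "jog_arm", "payload": {"deltas": [[[0,0,-2,0,0,0,5],[0,0,-2,0,0,0,5]]]}}

```text
clock: 10.6
eef_pos: [0.4713, -0.2127, 0.0994]
tool_rot: [0.812, 0.584, -0.001, -0.001]
ft_force: [-0.2, 0.1, -2.9]
grip_width: 0.0086
```

Request:
{"api": "jog_arm", "payload": {"deltas": [[[0,0,-1.5,0,0,0,5],[0,0,-1,0,0,0,5]]]}}

```text
clock: 10.8
eef_pos: [0.4713, -0.2127, 0.102]
tool_rot: [0.812, 0.584, -0.001, -0.001]
ft_force: [0.4, -0.4, -1.5]
grip_width: 0.009
```

Request:
{"api": "jog_arm", "payload": {"deltas": [[[0,0,-1,0,0,0,5]]]}}

```text
clock: 10.9
eef_pos: [0.4713, -0.2127, 0.1031]
tool_rot: [0.812, 0.584, -0.001, -0.001]
ft_force: [0.0, -0.0, -2.0]
grip_width: 0.0093
```

Request:
{"api": "jog_arm", "payload": {"deltas": [[[0,0,-0.6,0,0,0,5],[0,0,-0.6,0,0,0,5]]]}}

```text
clock: 11.1
eef_pos: [0.4713, -0.2126, 0.1044]
tool_rot: [0.812, 0.584, -0.001, -0.001]
ft_force: [0.4, 0.6, -3.1]
grip_width: 0.009
```

Request:
{"api": "jog_arm", "payload": {"deltas": [[[0,0,-0.6,0,0,0,5]]]}}

```text
clock: 11.2
eef_pos: [0.4711, -0.2126, 0.1048]
tool_rot: [0.812, 0.584, -0.001, -0.001]
ft_force: [0.2, -0.3, -3.4]
grip_width: 0.009
```

Request:
{"api": "jog_arm", "payload": {"deltas": [[[0,0,-0.6,0,0,0,5]]]}}

```text
clock: 11.3
eef_pos: [0.471, -0.2125, 0.1053]
tool_rot: [0.812, 0.584, -0.001, -0.001]
ft_force: [-0.1, 0.8, -3.1]
grip_width: 0.009
```

Card 1 slides at about 3 N beyond the stop, so its clip is the weak one. All three are tried, so I'll draw it out.

Request:
{"api": "jog_arm", "payload": {"deltas": [[[0,0,-1.5,0,0,0,5],[0,0,-2,0,0,0,5],[0,0,-3,0,0,0,5]]]}}

```text
clock: 11.6
eef_pos: [0.471, -0.2124, 0.1118]
tool_rot: [0.812, 0.584, -0.001, -0.001]
ft_force: [-0.0, -0.6, -3.1]
grip_width: 0.0089
```

Request:
{"api": "jog_arm", "payload": {"deltas": [[[0,0,-3,0,0,0,5],[0,0,-3,0,0,0,5],[0,0,-3,0,0,0,5],[0,0,-3,0,0,0,5],[0,0,-3,0,0,0,5]]]}}

```text
clock: 12.1
eef_pos: [0.471, -0.2124, 0.1285]
tool_rot: [0.812, 0.584, -0.001, -0.001]
ft_force: [0.5, 0.7, -2.3]
grip_width: 0.0089
```

Request:
{"api": "jog_arm", "payload": {"deltas": [[[0,0,-3,0,0,0,5],[0,0,-4,0,0,0,5],[0,0,-4,0,0,0,5],[0,0,-5,0,0,0,5],[0,0,-5,0,0,0,5]]]}}

```text
clock: 12.6
eef_pos: [0.4719, -0.2128, 0.1524]
tool_rot: [0.812, 0.584, -0.0, -0.0]
ft_force: [0.2, -0.5, -0.2]
grip_width: 0.0087
```

Request:
{"api": "jog_arm", "payload": {"deltas": [[[0,0,-10,0,0,0,5],[0,0,-20,0,0,0,5],[0,0,-30,0,0,0,5],[0,0,-20,0,0,0,5]]]}}

```text
clock: 13.0
eef_pos: [0.4705, -0.2121, 0.2357]
tool_rot: [0.812, 0.584, -0.001, -0.002]
ft_force: [0.2, 1.2, -0.7]
grip_width: 0.0087
```

```bash
python3 -c "
from h import *
st();plan([.529,.21,.235],0,5)"
```

```text
t 13.0 [ 0.4705 -0.2121  0.2357] yaw y -18.5 tilt [-0.0039  0.0013] F [ 0.24  1.25 -0.71] M [-0.06 -0.04 -0.03] w 0.0087
[46.5, -8.7, 0.1, -0.03, -0.0, -2.06, 5.0],
[46.8, -7.0, 0.1, -0.03, -0.0, -2.06, 5.0],
[47.0, -5.4, 0.1, -0.03, -0.0, -2.06, 5.0],
[47.2, -3.7, 0.1, -0.03, -0.0, -2.06, 5.0],
[47.3, -2.0, 0.1, -0.03, -0.0, -2.06, 5.0],
[47.4, -0.3, 0.1, -0.03, -0.0, -2.06, 5.0],
[47.3, 1.4, 0.1, -0.03, -0.0, -2.06, 5.0],
[47.2, 3.1, 0.1, -0.03, -0.0, -2.06, 5.0],
[47.1, 4.8, 0.1, -0.03, -0.0, -2.06, 5.0],
```

Request:
{"api": "jog_arm", "payload": {"deltas": [[[46,-9,0,0,0,-2,5],[47,-7,0,0,0,-2,5],[47,-5,0,0,0,-2,5],[47,-4,0,0,0,-2,5],[47,-2,0,0,0,-2,5]]]}}

```text
clock: 13.5
eef_pos: [0.508, 0.0209, 0.2454]
tool_rot: [0.76, 0.65, 0.003, 0.006]
ft_force: [0.9, -0.2, -0.7]
grip_width: 0.0089
```

```bash
python3 -c "
from h import *
st();plan([.529,.14,.235],0,5)"
```

```text
t 13.5 [0.508  0.0209 0.2454] yaw y -8.98 tilt [ 0.0128 -0.0043] F [ 0.95 -0.18 -0.74] M [ 0.01 -0.02 -0.04] w 0.0089
[40.3, 0.7, 3.4, 0.25, 0.06, -2.99, 5.0],
[40.2, 2.8, 3.4, 0.25, 0.06, -2.99, 5.0],
[40.0, 4.9, 3.4, 0.25, 0.06, -2.99, 5.0],
```

Request:
{"api": "jog_arm", "payload": {"deltas": [[[40,1,3,0.3,0,-3,5],[40,3,3,0.3,0,-3,5],[40,5,2,0.3,0,-3,5],[0,0,0,0,0,0,5],[0,0,0,0,0,0,5]]]}}

```text
clock: 14.0
eef_pos: [0.5301, 0.1513, 0.2419]
tool_rot: [0.701, 0.713, 0.001, 0.001]
ft_force: [-0.5, -0.2, -0.7]
grip_width: 0.0087
```

Run:
```python
from h import *
import pickle
camera('wrist'); camera('wrist'); st(); o=get_obs(); im=snap('wrist','s1.png'); M=model('wrist',o); pickle.dump(M,open('M1.pkl','wb'))
P=np.array([.529,.228,0]);
for z in (.004,.078):
    q=proj(M,[P+np.array([a*.032,b*.026,z]) for a,b in ((-1,-1),(1,-1),(1,1),(-1,1))]); print(q.round().tolist())
c=proj(M,[P+[0,0,.05]])[0].astype(int); x0=max(0,c[0]-100); y0=max(0,c[1]-100); print(x0,y0)
cv2.imwrite('pics/s1c.png',cv2.resize(im[y0:y0+200,x0:x0+200,::-1],None,fx=3,fy=3,interpolation=2))
```

```text
t 14.1 [0.5301 0.1502 0.2419] yaw y 0.9 tilt [ 0.0034 -0.0005] F [-0.33 -0.29 -0.4 ] M [-0.04 -0.01 -0.02] w 0.009
[[283.0, 147.0], [354.0, 149.0], [356.0, 88.0], [283.0, 87.0]]
[[275.0, 151.0], [362.0, 153.0], [365.0, 77.0], [274.0, 76.0]]
218 16
```

View pics/s1c.png

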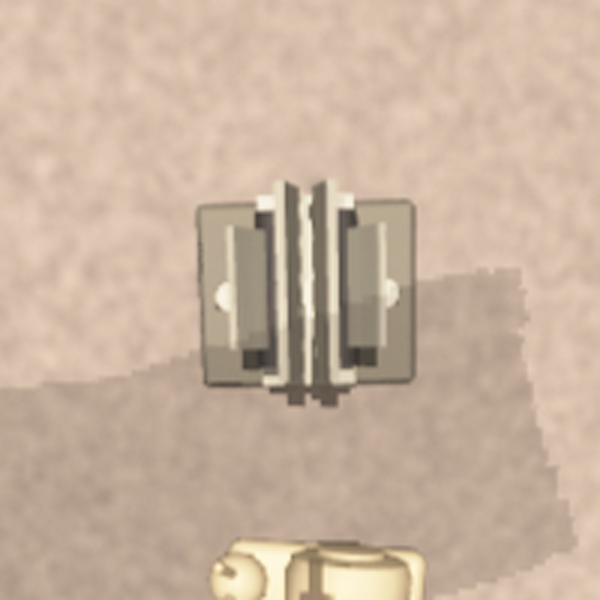

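Request:
{"api": "jog_arm", "payload": {"deltas": [[[12,0,10,0,0,-1,5],[12,0,10,0,0,0,5],[0,0,0,0,0,0,5]]]}}

```text
clock: 14.45
eef_pos: [0.5297, 0.1722, 0.2209]
tool_rot: [0.697, 0.717, 0.001, 0.002]
ft_force: [0.4, 0.5, 0.0]
grip_width: 0.0089
```

Run:
```python
from h import *
import pickle
M1=pickle.load(open('M1.pkl','rb'))
f=lambda x,y:(x/3+218,y/3+16)
C=np.array([atz(M1,f(*p),.004) for p in ((205,384),(413,382),(413,202),(197,205))]); print(C.round(4).tolist(),C.mean(0))
print('mouth',atz(M1,f(305,290),.078),'ends',atz(M1,f(306,182),.078),atz(M1,f(312,385),.078))
camera('wrist'); camera('wrist'); st(); o=get_obs(); im=snap('wrist','s2.png'); M=model('wrist',o); pickle.dump(M,open('M2.pkl','wb'))
print('tool x+.027 bar', proj(M,R.from_quat(o['tool_rot']).apply([[.027,-.005,-.028],[.027,.005,-.028],[.027,-.005,-.010],[.027,.002,.066]])+o['eef_pos']).round(1).tolist())
c=proj(M,[[.529,.23,.05]])[0].astype(int); x0=max(0,c[0]-65); y0=max(0,c[1]-75); print(x0,y0)
a=cv2.resize(im[y0:y0+150,x0:x0+130],None,fx=3,fy=3,interpolation=2); b=cv2.resize(im[210:435,250:380],None,fx=2,fy=2,interpolation=2)
cv2.imwrite('pics/s2c.png',np.hstack([a,b])[:,:,::-1])
```

```text
[[0.4996, 0.2051, 0.004], [0.5627, 0.2067, 0.004], [0.5607, 0.2578, 0.004], [0.4976, 0.256, 0.004]] [0.53016317 0.23140186 0.004     ]
mouth [0.52958997 0.22963867 0.078     ] ends [0.529469   0.25377593 0.078     ] [0.53162739 0.20752498 0.078     ]
t 14.55 [0.5302 0.1715 0.2221] yaw y 1.56 tilt [ 0.0055 -0.0006] F [ 1.18  0.24 -0.98] M [-0.02  0.04  0.04] w 0.0087
tool x+.027 bar [[300.1, 268.4], [333.7, 268.4], [302.7, 251.2], [322.5, 209.9]]
253 67
```

View pics/s2c.png

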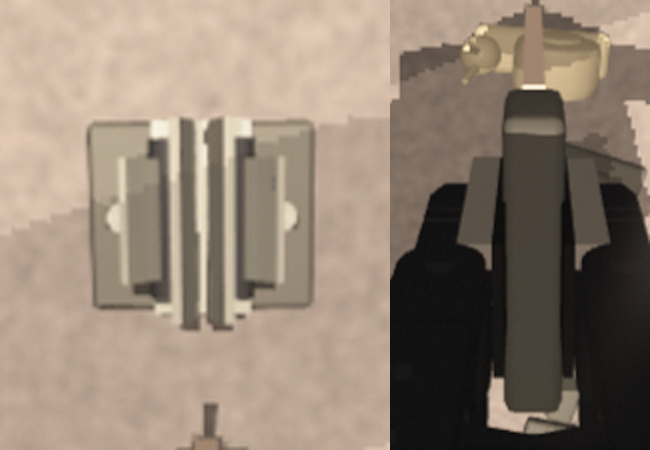

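Run:
```python
from h import *
import pickle
M1,M2=[pickle.load(open(f'M{i}.pkl','rb')) for i in (1,2)]
f=lambda x,y:(x/3+218,y/3+16); g=lambda x,y:(x/3+253,y/3+67)
A=((205,384),(413,382),(413,202),(197,205)); B=((94,307),(313,305),(313,121),(88,123))
C=np.array([atz(M2,g(*p),.004) for p in B]); print(C.round(4).tolist(),C.mean(0))
print(np.mean([tri([(M1,f(*a)),(M2,g(*b))]) for a,b in zip(A,B)],0))
print('lips z',tri([(M1,f(306,182)),(M2,g(203,120))]),tri([(M1,f(312,390)),(M2,g(207,325))]))
print(atz(M2,g(203,120),.078),atz(M2,g(207,325),.078))
st();plan([.5295,.231,.2],1.9,5)
```

```text
[[0.4995, 0.205, 0.004], [0.5635, 0.2073, 0.004], [0.5609, 0.2584, 0.004], [0.4976, 0.2561, 0.004]] [0.53037706 0.23170572 0.004     ]
[ 0.53066094  0.23173094 -0.00085299]
lips z [0.52959838 0.25364239 0.07916562] [0.53199763 0.20540618 0.04981214]
[0.52972979 0.25371449 0.078     ] [0.53188737 0.20832326 0.078     ]
t 14.6 [0.5305 0.1715 0.2226] yaw y 1.55 tilt [ 0.0063 -0.0004] F [ 0.12 -0.68 -1.28] M [-0.05  0.02 -0.01] w 0.0092
[29.8, 0.2, 11.3, 0.18, 0.02, -0.17, 5.0],
[29.8, 0.4, 11.3, 0.18, 0.02, -0.17, 5.0],
```

Request:
{"api": "jog_arm", "payload": {"deltas": [[[30,0,11,0.2,0,-0.3,5],[30,0,11,0.2,0,-0.3,5],[0,0,0,0,0,0,5],[0,0,0,0,0,0,5]]]}}

```text
clock: 15.0
eef_pos: [0.5304, 0.2315, 0.2017]
tool_rot: [0.695, 0.719, 0.001, 0.001]
ft_force: [-0.2, -0.2, -0.2]
grip_width: 0.0088
```

```bash
python3 -c "
from h import *
st();plan([.530,.2315,.155],2.1,5)"
```

```text
t 15.0 [0.5304 0.2315 0.2017] yaw y 1.96 tilt [ 0.0028 -0.0005] F [-0.22 -0.16 -0.19] M [0.02 0.07 0.04] w 0.0088
[0.0, -0.6, 46.7, 0.16, 0.04, -0.14, 5.0],
```

Request:
{"api": "jog_arm", "payload": {"deltas": [[[0,-0.3,16,0.1,0,-0.1,5],[0,-0.3,16,0.1,0,0,5],[0,0,10,0,0,0,5],[0,0,0,0,0,0,5],[0,0,0,0,0,0,5]]]}}

```text
clock: 15.5
eef_pos: [0.532, 0.2283, 0.162]
tool_rot: [0.696, 0.718, 0.002, 0.002]
ft_force: [-0.2, 0.3, -0.5]
grip_width: 0.0088
```

Run:
```python
from h import *
st();plan([.530,.2315,.15],2.1,5)
im=snap('side','d1.png'); cv2.imwrite('pics/d1c.png',cv2.resize(im[130:270,190:330,::-1],None,fx=4,fy=4,interpolation=2))
```

```text
t 15.5 [0.532  0.2283 0.162 ] yaw y 1.82 tilt [0.0045 0.    ] F [-0.2   0.31 -0.54] M [-0.03  0.05 -0.02] w 0.0088
[3.3, -2.0, 12.0, 0.26, 0.01, -0.28, 5.0],
```

View pics/d1c.png

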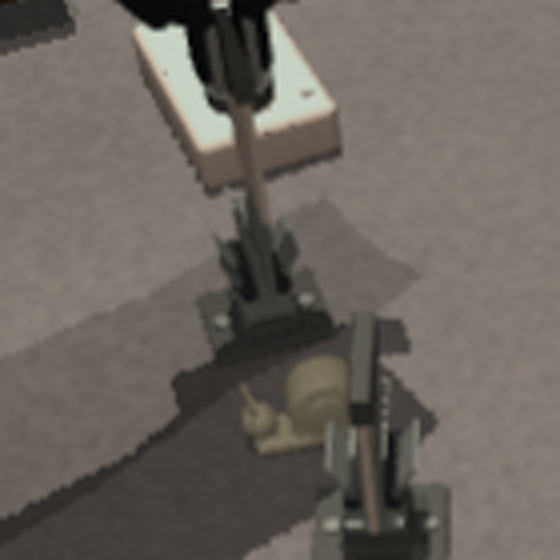

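The side view shows the card's lower edge at crop (262,225), centred over the spare's lips. I'll trim the position and go down gently.

Request:
{"api": "jog_arm", "payload": {"deltas": [[[2.5,-2,4,0.3,0,-0.3,5],[0,0,4,0,0,0,5],[0,0,3,0,0,0,5],[0,0,0,0,0,0,5]]]}}

```text
clock: 15.95
eef_pos: [0.531, 0.2312, 0.1523]
tool_rot: [0.694, 0.72, 0.001, 0.0]
ft_force: [-0.8, 0.1, -0.0]
grip_width: 0.0088
```

```bash
python3 -c "
from h import *
st();plan([.530,.2315,.14],2.1,5)"
```

```text
t 15.95 [0.531  0.2312 0.1523] yaw y 2.13 tilt [0.0023 0.0013] F [-0.77  0.12 -0.03] M [ 0.06  0.01 -0.06] w 0.0088
[0.3, -1.0, 12.3, 0.13, -0.07, 0.03, 5.0],
```

Request:
{"api": "jog_arm", "payload": {"deltas": [[[0,-1,3,0.1,0,0,5],[0,0,3,0,0,0,5],[0,0,3,0,0,0,5]]]}}

```text
clock: 16.25
eef_pos: [0.5302, 0.2315, 0.1431]
tool_rot: [0.694, 0.72, 0.001, -0.0]
ft_force: [0.6, 0.9, -0.1]
grip_width: 0.0093
```

Request:
{"api": "jog_arm", "payload": {"deltas": [[[0,0,2,0,0,0,5],[0,0,2,0,0,0,5]]]}}

```text
clock: 16.45
eef_pos: [0.53, 0.2314, 0.1384]
tool_rot: [0.694, 0.72, 0.001, -0.0]
ft_force: [-0.9, 0.5, 0.5]
grip_width: 0.0088
```

Request:
{"api": "jog_arm", "payload": {"deltas": [[[0,0,1.5,0,0,0,5],[0,0,1.5,0,0,0,5],[0,0,1.5,0,0,0,5]]]}}

```text
clock: 16.75
eef_pos: [0.5294, 0.2314, 0.1333]
tool_rot: [0.694, 0.72, 0.0, -0.001]
ft_force: [-1.2, -0.2, 1.0]
grip_width: 0.0091
```

```bash
python3 -c "
from h import *
st();plan([.530,.2315,.13],2.1,5)"
```

```text
t 16.75 [0.5294 0.2314 0.1333] yaw y 2.15 tilt [-0.0008  0.0013] F [-1.21 -0.16  1.03] M [-0.03  0.35 -0.01] w 0.0091
[0.1, 0.7, 3.3, -0.04, -0.08, 0.05, 5.0],
```

Request:
{"api": "jog_arm", "payload": {"deltas": [[[0,0,1.3,0,0,0,5]]]}}

```text
clock: 16.85
eef_pos: [0.529, 0.2314, 0.1319]
tool_rot: [0.694, 0.72, 0.0, -0.001]
ft_force: [-1.3, -1.0, 0.8]
grip_width: 0.009
```

Request:
{"api": "jog_arm", "payload": {"deltas": [[[0,0,1.3,0,0,0,5]]]}}

```text
clock: 16.95
eef_pos: [0.529, 0.2314, 0.1309]
tool_rot: [0.694, 0.72, 0.0, -0.001]
ft_force: [-2.1, -0.6, 5.7]
grip_width: 0.009
```

Request:
{"api": "jog_arm", "payload": {"deltas": [[[0,0,1.3,0,0,0,5]]]}}

```text
clock: 17.05
eef_pos: [0.5292, 0.2316, 0.1305]
tool_rot: [0.694, 0.72, 0.001, -0.001]
ft_force: [-2.6, -0.8, 7.9]
grip_width: 0.0087
```

Request:
{"api": "jog_arm", "payload": {"deltas": [[[0,0,1.3,0,0,0,5]]]}}

```text
clock: 17.15
eef_pos: [0.5293, 0.2316, 0.1305]
tool_rot: [0.694, 0.72, 0.001, -0.001]
ft_force: [-4.0, -1.8, 8.5]
grip_width: 0.0091
```

Request:
{"api": "jog_arm", "payload": {"deltas": [[[0,-0.5,1.8,0,0,0,5]]]}}

```text
clock: 17.25
eef_pos: [0.5292, 0.2317, 0.1304]
tool_rot: [0.694, 0.72, 0.002, -0.0]
ft_force: [-3.8, -1.0, 9.2]
grip_width: 0.0085
```

Request:
{"api": "jog_arm", "payload": {"deltas": [[[0,-0.4,2.0,0,0,0,5]]]}}

```text
clock: 17.35
eef_pos: [0.5292, 0.2317, 0.1303]
tool_rot: [0.694, 0.72, 0.003, 0.0]
ft_force: [-2.8, -1.7, 11.7]
grip_width: 0.0093
```

```bash
python3 -c "
from h import *
st()"
```

```text
t 17.35 [0.5292 0.2317 0.1303] yaw y 2.18 tilt [0.0045 0.0034] F [-2.77 -1.74 11.66] M [-0.46  1.03  0.03] w 0.0093
```

Request:
{"api": "jog_arm", "payload": {"deltas": [[[0,-0.4,2.6,0.3,-0.2,0,5]]]}}

```text
clock: 17.45
eef_pos: [0.5293, 0.2318, 0.13]
tool_rot: [0.694, 0.72, 0.001, 0.001]
ft_force: [-4.2, -1.7, 12.6]
grip_width: 0.009
```

Request:
{"api": "jog_arm", "payload": {"deltas": [[[0,-0.4,3.0,0.3,-0.2,0,5]]]}}

```text
clock: 17.55
eef_pos: [0.5295, 0.2321, 0.1293]
tool_rot: [0.694, 0.72, -0.001, 0.0]
ft_force: [-4.1, -1.3, 4.9]
grip_width: 0.0087
```

Request:
{"api": "jog_arm", "payload": {"deltas": [[[0,-0.3,3.3,0.3,-0.2,0,5]]]}}

```text
clock: 17.65
eef_pos: [0.5297, 0.2324, 0.1278]
tool_rot: [0.694, 0.72, -0.003, 0.0]
ft_force: [-3.6, -0.6, 7.5]
grip_width: 0.0093
```

Request:
{"api": "jog_arm", "payload": {"deltas": [[[0,-0.5,2,0,0.2,0,5],[0,-0.5,2,0,0.1,0,5]]]}}

```text
clock: 17.85
eef_pos: [0.5295, 0.2325, 0.1266]
tool_rot: [0.693, 0.721, 0.0, -0.001]
ft_force: [-1.7, -0.9, 7.7]
grip_width: 0.0091
```

Request:
{"api": "jog_arm", "payload": {"deltas": [[[0,-0.5,2,0,0,0,5],[0,-0.3,2,0,0,0,5]]]}}

```text
clock: 18.05
eef_pos: [0.5293, 0.2326, 0.1254]
tool_rot: [0.693, 0.721, 0.002, 0.0]
ft_force: [-3.0, -1.4, 7.1]
grip_width: 0.0091
```

```bash
python3 -c "
from h import *
st()"
```

```text
t 18.05 [0.5293 0.2326 0.1254] yaw y 2.2 tilt [0.0028 0.0027] F [-2.97 -1.39  7.09] M [-0.24  0.76  0.02] w 0.0091
```

Request:
{"api": "jog_arm", "payload": {"deltas": [[[0,-0.4,3.5,0.2,-0.2,0,5],[0,-0.3,3.5,0,0,0,5],[0,-0.3,3.5,0,0,0,5]]]}}

```text
clock: 18.35
eef_pos: [0.5292, 0.2333, 0.1193]
tool_rot: [0.693, 0.721, 0.002, 0.001]
ft_force: [-3.1, -0.4, 7.7]
grip_width: 0.0087
```

```bash
python3 -c "
from h import *
st()"
```

```text
t 18.35 [0.5292 0.2333 0.1193] yaw y 2.22 tilt [0.0042 0.0017] F [-3.12 -0.39  7.75] M [-0.27  0.79 -0.  ] w 0.0087
```

Request:
{"api": "jog_arm", "payload": {"deltas": [[[-0.4,-0.3,3.5,0.2,-0.1,0,5],[-0.3,-0.3,3.5,0.1,0,0,5],[-0.3,-0.3,3.5,0.1,0,0,5]]]}}

```text
clock: 18.65
eef_pos: [0.5293, 0.2335, 0.1131]
tool_rot: [0.693, 0.721, 0.002, -0.0]
ft_force: [-3.2, 0.1, 7.1]
grip_width: 0.0089
```

Request:
{"api": "jog_arm", "payload": {"deltas": [[[-0.3,-0.3,3.5,0.1,-0.1,0,5],[-0.3,-0.3,3.5,0.1,0,0,5]]]}}

```text
clock: 18.85
eef_pos: [0.5294, 0.2336, 0.1089]
tool_rot: [0.693, 0.721, 0.002, -0.001]
ft_force: [-2.4, -0.3, 7.3]
grip_width: 0.009
```

```bash
python3 -c "
from h import *
st()"
```

```text
t 18.85 [0.5294 0.2336 0.1089] yaw y 2.28 tilt [0.0014 0.0037] F [-2.43 -0.31  7.33] M [-0.13  0.81 -0.03] w 0.009
```

Request:
{"api": "jog_arm", "payload": {"deltas": [[[-0.4,-0.3,3.3,0,-0.2,0,5],[-0.3,-0.3,3.3,0,0,0,5],[-0.3,-0.3,3.3,0,0,0,5]]]}}

```text
clock: 19.15
eef_pos: [0.5291, 0.2338, 0.103]
tool_rot: [0.693, 0.721, 0.003, 0.001]
ft_force: [-1.8, -0.9, 8.1]
grip_width: 0.0088
```

Request:
{"api": "jog_arm", "payload": {"deltas": [[[-0.3,-0.3,3,0,-0.2,0,5],[-0.3,-0.3,2.5,0,0,0,5]]]}}

```text
clock: 19.35
eef_pos: [0.529, 0.234, 0.1002]
tool_rot: [0.693, 0.721, 0.004, 0.002]
ft_force: [-2.9, -0.5, 7.9]
grip_width: 0.009
```

Request:
{"api": "jog_arm", "payload": {"deltas": [[[-0.3,-0.3,2.5,0,0,0,5]]]}}

```text
clock: 19.45
eef_pos: [0.5289, 0.234, 0.099]
tool_rot: [0.693, 0.721, 0.004, 0.002]
ft_force: [-2.9, 0.5, 7.7]
grip_width: 0.0088
```

Request:
{"api": "jog_arm", "payload": {"deltas": [[[-0.3,-0.3,2.5,0,0,0,5]]]}}

```text
clock: 19.55
eef_pos: [0.5289, 0.2341, 0.0979]
tool_rot: [0.692, 0.721, 0.005, 0.002]
ft_force: [-1.9, 0.1, 7.5]
grip_width: 0.0086
```

```bash
python3 -c "
from h import *
st()"
```

```text
t 19.55 [0.5289 0.2341 0.0979] yaw y 2.35 tilt [0.0104 0.0044] F [-1.92  0.07  7.46] M [-0.19  0.89  0.03] w 0.0086
```

Nearly home. I'll correct the tilt and keep pressing in small steps.

Request:
{"api": "jog_arm", "payload": {"deltas": [[[-0.3,-0.3,2.5,0.5,-0.3,0,5]]]}}

```text
clock: 19.65
eef_pos: [0.5291, 0.2342, 0.097]
tool_rot: [0.692, 0.721, 0.001, 0.001]
ft_force: [-2.5, -0.5, 7.4]
grip_width: 0.0091
```

Request:
{"api": "jog_arm", "payload": {"deltas": [[[-0.3,-0.2,2.3,0.4,-0.2,0,5]]]}}

```text
clock: 19.75
eef_pos: [0.5294, 0.2343, 0.0963]
tool_rot: [0.692, 0.721, -0.001, 0.0]
ft_force: [-3.7, -0.9, 7.4]
grip_width: 0.0084
```

Request:
{"api": "jog_arm", "payload": {"deltas": [[[-0.3,0,2.3,0.2,-0.1,0,5]]]}}

```text
clock: 19.85
eef_pos: [0.5297, 0.2345, 0.0959]
tool_rot: [0.692, 0.722, -0.002, -0.0]
ft_force: [-5.5, -2.5, 14.6]
grip_width: 0.0091
```

```bash
python3 -c "
from h import *
st()"
```

```text
t 19.85 [0.5297 0.2345 0.0959] yaw y 2.36 tilt [-0.0034 -0.0031] F [-5.53 -2.47 14.62] M [-0.29  1.3   0.01] w 0.0091
```

Request:
{"api": "jog_arm", "payload": {"deltas": [[[0,-0.5,2.3,0,0.2,0,5]]]}}

```text
clock: 19.95
eef_pos: [0.5296, 0.2345, 0.0959]
tool_rot: [0.692, 0.722, -0.0, -0.001]
ft_force: [-4.3, -2.4, 14.2]
grip_width: 0.0091
```

Request:
{"api": "jog_arm", "payload": {"deltas": [[[0,-0.3,2.4,0,0.1,0,5]]]}}

```text
clock: 20.05
eef_pos: [0.5295, 0.2345, 0.0959]
tool_rot: [0.692, 0.722, 0.001, -0.001]
ft_force: [-5.7, -3.2, 13.7]
grip_width: 0.0091
```

The card is firmly on the ledge: z stays at 0.0959 while the force has doubled to 14 N. Releasing it and retreating.

Request:
{"api": "jog_arm", "payload": {"deltas": [[[0,0,0,0,0,0,5],[0,0,0,0,0,0,40],[0,0,0,0,0,0,40],[0,0,0,0,0,0,40],[0,0,-20,0,0,0,40]]]}}

```text
clock: 20.55
eef_pos: [0.5284, 0.2335, 0.1132]
tool_rot: [0.692, 0.721, -0.001, -0.001]
ft_force: [0.2, 0.0, 0.0]
grip_width: 0.04
```

Request:
{"api": "jog_arm", "payload": {"deltas": [[[0,0,-40,0,0,0,40],[0,0,-40,0,0,0,40],[-40,-20,-20,0,0,0,40],[-40,-20,-20,0,0,0,40],[-20,-20,0,0,0,0,40]]]}}

```text
clock: 21.05
eef_pos: [0.4767, 0.1318, 0.2381]
tool_rot: [0.691, 0.723, 0.002, 0.001]
ft_force: [-0.8, 0.1, 0.4]
grip_width: 0.0399
```

Run:
```python
from h import *
camera('side');st()
im=snap('side','f.png'); a=cv2.resize(im[160:310,210:360],None,fx=2.6,fy=2.6,interpolation=2); b=cv2.resize(im[300:450,210:360],None,fx=2.6,fy=2.6,interpolation=2)
cv2.imwrite('pics/fc.png',np.hstack([a,b])[:,:,::-1])
M=model('side');t=np.radians(2.1)
print('pred bar top near/far in crop',((proj(M,[[.5295+s*.027*-np.sin(t),.2325+s*.027*np.cos(t),.12] for s in(-1,1)])-[210,160])*2.6).round().tolist())
```

```text
t 21.1 [0.4725 0.1293 0.2369] yaw y 2.57 tilt [-0.0023 -0.0017] F [-4.62 -2.92 -0.94] M [-0.11  0.35  0.  ] w 0.0401
pred bar top near/far in crop [[113.0, 38.0], [95.0, -6.0]]
```

View pics/fc.png

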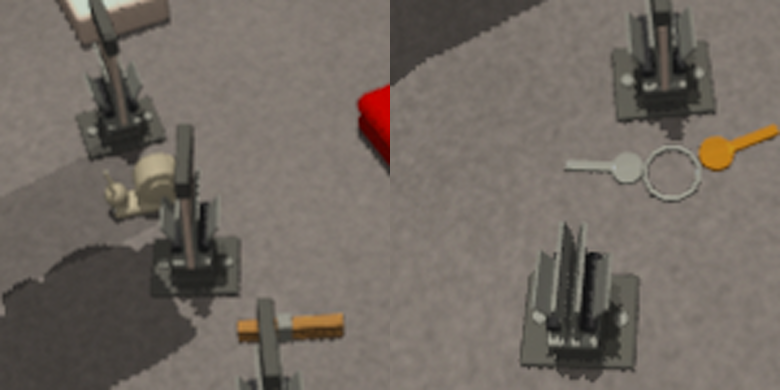

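The final picture shows the card upright in the spare, its bar end at crop (108,38) against (113,38) predicted. The weak clip is empty, and the snail, peg and keys haven't moved.

Request:
{"api": "jog_arm", "payload": {"deltas": [[[0,0,0,0,0,0,40],[0,0,0,0,0,0,40],[0,0,0,0,0,0,40]]]}}

```text
clock: 21.45
eef_pos: [0.475, 0.132, 0.2358]
tool_rot: [0.691, 0.723, -0.0, -0.001]
ft_force: [-0.3, -0.2, -0.0]
grip_width: 0.0399
```

```bash
python3 -c "
from h import *
st();print(job_done())"
```

```text
t 21.45 [0.475  0.132  0.2358] yaw y 2.57 tilt [-0.001   0.0006] F [-0.28 -0.18 -0.03] M [ 0.03 -0.03 -0.02] w 0.0399
the job is handed in; nothing more can be done
None
```

The job is done and handed in at 21.5 s: the weak clip's card is now fully home in the spare clip.

- **Tugs:** I tugged all three cards before taking any out, drawing each clip up to its stop and leaving it there. The card nearest the spare and the middle card both held about 10 N without sliding. The card at about (0.47, −0.21) began to slide at about 3 N, so its clip was the weak one.
- **Move to the spare:** I pulled that card out and pressed it in upright. The highest force I read was about 15 N, and it stayed at about 14 N once the card stopped on the ledge. The fingertips stopped at z = 0.0959, against the 0.096 expected for a fully seated card.
- **Last checks:** The final side picture shows the card standing in the spare and the weak clip empty. The snail, peg and keys are in place. The other bystanders were not in that crop, so I did not check them again. The gripper was clear of everything and the wrist force read about zero.
- **Disagreements:** The camera views differed by 2–3 mm on some positions across the shelf. The card may sit up to about 3 mm off-centre along its width in the spare.
- **Not checked directly:** I could not see the post joints. That they did not slip rests on the forces staying under the limits.

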